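# Slide the cutting board home in its rail stand and close the keeper

## Task

Push the green cutting board along its rail stand with your fingertips, gently, until you feel it drop into the notches and lie flat, then push the red knob so that the black keeper swings fully across over the board. Do not lift or tip the board, and leave the other things on the table where they are.

Things in the scene. Friction and masses are not known exactly. Their poses are not given: they have to be found in the camera images.
- stand: fixed low steel rail stand. Origin on the table under its middle; +y is the way the board slides home (roughly to the robot's left), -x faces the robot. Rails along y at x = +-55 mm (18 wide, y -165 to 145, tops 45 high); side fences outside (inner faces x = +-72.5, 60 high). Between the rails (x within +-46) it is open but for cross bars, tops 22 high, at y = -140 and 120
- board: loose green cutting board, 140 (x) by 200 (y) by 15 mm, 0.3 to 0.65 kg, hand slot at its far (+y) end. Origin: centre of its flat underside; axes as the stand's. Feet 10 mm high under it ride on the rails, so the underside starts 55 mm above the table, short of home. Pushed along +y (2 to 8 N) it drops 10 mm at the notches; then its feet strike the notch wall
- board_push (a point): middle of the board's near (-y) end face, at mid thickness (7.5 mm above the flat underside): where to push it from
- seat (a point): on the stand at x 0, y 40, z 45 mm: where the board's origin lies when home. Notches in the rails take the feet with 4 mm play each way along y. Home, the board lies flat on the rails and its top is flush with the fences, 60 mm high. No other end stop
- keeper (a joint): swing of the keeper, rad: 0 = arm along the fence, pointing to the stand's -y (open, it starts at 0 to 0.3); 1.57 = arm pointing to the stand's +x, over the board (closed, hard stop). Grows anticlockwise seen from above; stays where left; about 1 N at the knob moves it
- keeper_pivot (a point): on the stand, axis of the keeper (upright), at x = -95, y = -30 mm of the stand, on its robot side, at the height of the arm
- keeper_knob (a point): middle of the upright red knob (14 mm across, 68 to 90 mm above the table) at the end of the black keeper arm, 55 mm from the pivot. The arm is 14 mm wide, 62.5 to 68.5 mm above the table: it clears a home board's top by 2.5 mm and strikes the side of a board that is not down
- squeeze_bottle: red squeeze bottle, 64 mm wide, 216 mm tall, bystander; origin under its middle
- green_jar: spice jar with black lid and green label, 40 mm wide, 105 mm tall, bystander; origin under its middle
- red_jar: spice jar with red lid, 44 mm wide, 105 mm tall, bystander; origin under its middle
- deli_cup: cream lidded tub, 74 mm wide, 68 mm tall, bystander; origin under its middle
- timer: white kitchen timer with three keys, 30 x 74 x 66 mm, bystander; origin under its middle

How it is judged:
By the outcome, as a careful person would: the job done as asked, in the order asked, and still so for the second after the job is handed in, with the robot touching nothing.
It also fails if it takes over 48 s, if anything falls off the work surface, if the arm or the gripper's body presses on something with over 40 N, if the wrist force passes 120 N, or if a joint passes its speed limit or range.

## Robot

A 6-joint arm with a two-finger parallel gripper is mounted at the origin on the work surface; the furniture and walls round the work are solid. World frame = base frame: x ahead of the robot, y to its left, z up, the work surface at z = 0. Lengths are in m, angles in rad, forces in N, time in s.
With the tool pointing down it reaches from about 0.25 to 0.725 m from the base axis. Payload 4 kg.
Tool frame: the origin (TCP) lies at the centre of the arm's flange, where the gripper is bolted on; the fingertips stand 173 mm ahead of it and the grasp point (between the pads) lies 155 mm ahead of it; x points along the fingers, z is the direction in which the jaws open and shut, and the axes are right-handed (so a half turn about x gives the same grasp; the last joint's range is limited). The gripper opens to 85 mm and grips with 20 to 120 N. Pads are 22 mm wide; open, the fingers measure 114 mm over their backs; the gripper's body (76 mm by 85 mm) begins 54 mm behind the grasp point. The pads swing forward as they close: fully open they stand 13 mm farther back than shut.
Start: joints at [-1.279, 0.241, 0.005, 1.335, 0, 1.571], TCP at [0.144, -0.479, 0.405] pointing down, gripper open.
Joint ranges: [-2.72, 2.72], [-1.05, 1.87], [-1.09, 1.28], [-1.99, 2.15], [-1.42, 1.44], [-3.14, 3.14]. Speed limits (rad/s): [2.79, 2.79, 3.14, 3.14, 3.14, 3.14].

## Interface

Orientations are given as a unit quaternion [x, y, z, w].
In Python, from workcell import bot gives the robot as it stands.
- The arm moves only by the tool arm_command, never from a script. Its argument "moves" is one flat list of numbers, 7 for each row, row after row: the shift along the tool's x, y, z in m, then the turn, a rotation vector about the tool's x, y, z in rad, then the closure, from -1 (fully open) to 1 (shut). A call has 1 to 20 rows; each row shifts and turns the pose as measured when the row begins, along the tool's axes as they then stand; what a row does not reach is not made up. A row lasts 1/12 s, in which the tool goes at most 41.7 mm and 7.16 degrees, less where a joint would pass 70% of its speed; a pose out of reach is approached as far as the arm can. A call with a gripper value outside its range is refused whole. The fingers move at their own pace and stop on an object; the grip force is fixed at half the most. Time passes only in rows, so rows that do not move let the fingers close. It gives the time, the measured TCP pose, the force and the opening at its end, in the units of the state.
- bot.get_obs(): the state, without advancing time (a new reading comes with each control period).
- bot.camera(name): name is "scene" or "top" or "wrist"; returns the picture (480x640x3 uint8, red, green, blue); there is no depth.
- bot.get_calibration(name): a dict with "mtx" (3x3 intrinsics, pixels), "dist" ([k1, k2, p1, p2, k3] as OpenCV has them; the pictures are not rectified), "world_from_camera" (4x4, takes a point from camera to world coordinates); the wrist camera has in their place "mount" (4x4, takes a point from camera to tool coordinates, whose origin is the TCP and whose axes are the tool frame's). Camera axes: x right, y up, looking along -z (the intrinsics and any distortion apply to the point x, -y, -z); pixel columns grow to the right and rows downward; lengths in m; the calibration is good to about 2 mm. A picture is of the moment at which its call begins: read the wrist's pose just before it. get_calibration takes no time and is no camera call.
- bot.job_done(): hands the job in, once; it reports no verdict.
The state is a dict: "clock": time; "joint_pos": joint angles; "joint_vel": joint speeds; "tau": joint torques, N m; "eef_pos": TCP position; "tool_rot": TCP orientation; "ft_force": force on the tool from outside, world axes, zero at the start; "ft_torque": the same for the moment, N m; "grip_width": finger opening in m.
Only numpy, scipy, OpenCV 4.12 (cv2) and the standard library are available. Lean on these libraries where they do the work, as an engineer would, in place of code of your own. Each camera call takes 0.05 s, during which the arm holds its last target.

## Working session

There is one attempt and no reset: what is moved stays moved. The work goes in short steps, Python scripts to look and compute and a tool call to move; the robot and the scene stay as the last step left them, time stands still between calls to the robot, and variables do not carry over. Pictures are saved under pics/ and viewed, and the job is handed in when it is done.

Besides the shell and the picture viewer there is one more tool, called after "Call:" in YAML: its name, and indented under it one key for each argument. arm_command: Moves the arm, as the interface text tells. Its arguments: {"type":"object","properties":{"moves":{"type":"array"}},"required":["moves"]}

```bash
mkdir -p pics; ls; python3 - <<'E'
from workcell import bot
import cv2,numpy as np
np.set_printoptions(precision=4,suppress=True)
o=bot.get_obs(); print(o)
for n in ["scene","top"]:
    im=bot.camera(n); cv2.imwrite(f"pics/{n}0.png",im[:,:,::-1]); c=bot.get_calibration(n); print(n,c)
print(bot.get_calibration("wrist"))
E
```

```text
pics
{'clock': 0.0, 'joint_pos': array([-1.279 ,  0.2414,  0.0037,  1.3352, -0.    ,  1.5708]), 'joint_vel': array([ 0.0009,  0.0021,  0.0005, -0.0004, -0.0004,  0.0002]), 'tau': array([  0.0013, -37.2323,  25.2403,   0.0169,   0.0002,  -0.    ]), 'eef_pos': array([ 0.1438, -0.4786,  0.4038]), 'tool_rot': array([ 0.4224,  0.568 , -0.4216,  0.5668]), 'ft_force': array([-0.1953,  0.4922, -0.4655]), 'ft_torque': array([ 0.0355, -0.0064, -0.0168]), 'grip_width': 0.08573941052132432}
scene {'mtx': array([[600.3218,   0.    , 324.5371],
       [  0.    , 600.3218, 236.4778],
       [  0.    ,   0.    ,   1.    ]]), 'dist': array([-0.1731,  0.    ,  0.    ,  0.    ,  0.    ]), 'world_from_camera': array([[ 0.9991, -0.0417,  0.0086,  0.5369],
       [ 0.0402,  0.8557, -0.516 , -0.7013],
       [ 0.0141,  0.5158,  0.8566,  1.2503],
       [ 0.    ,  0.    ,  0.    ,  1.    ]])}
top {'mtx': array([[546.3679,   0.    , 328.6611],
       [  0.    , 546.3679, 245.0701],
       [  0.    ,   0.    ,   1.    ]]), 'dist': array([-0.1489,  0.    ,  0.    ,  0.    ,  0.    ]), 'world_from_camera': array([[-0.0105,  0.9812, -0.193 ,  0.2918],
       [-0.9999, -0.0095,  0.0062,  0.0467],
       [ 0.0043,  0.193 ,  0.9812,  1.293 ],
       [ 0.    ,  0.    ,  0.    ,  1.    ]])}
{'mtx': array([[367.968 ,   0.    , 319.8241],
       [  0.    , 367.968 , 238.5563],
       [  0.    ,   0.    ,   1.    ]]), 'dist': array([0.0232, 0.    , 0.    , 0.    , 0.    ]), 'mount': array([[ 0.0002,  0.2615, -0.9652,  0.0312],
       [-0.    ,  0.9652,  0.2615,  0.0657],
       [ 1.    , -0.    ,  0.0001,  0.0003],
       [ 0.    ,  0.    ,  0.    ,  1.    ]])}
```

View pics/scene0.png

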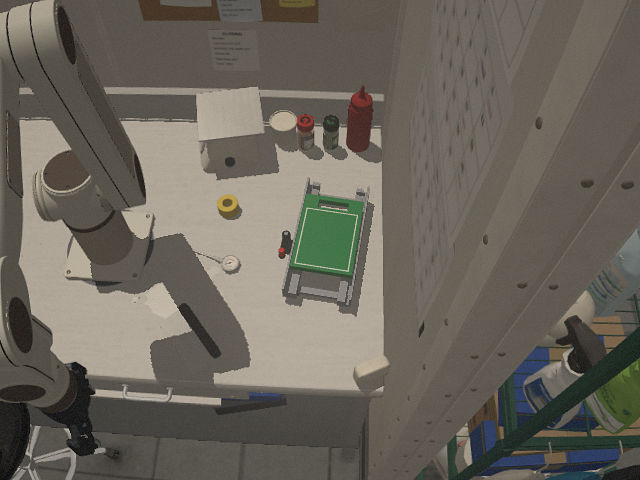

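View pics/top0.png

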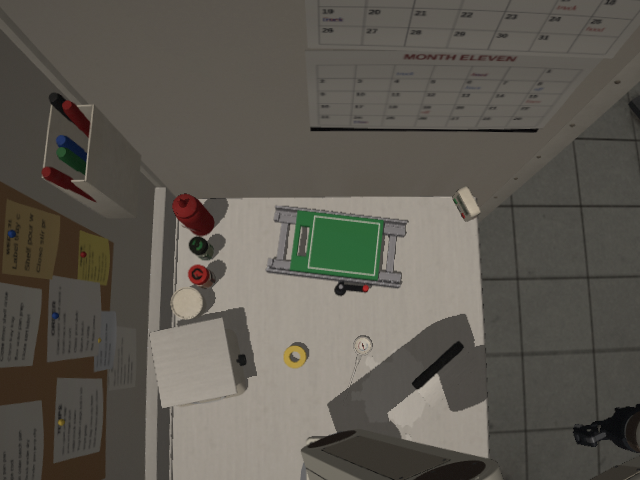

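```bash
cat > h.py <<'E'
from workcell import bot
import cv2,numpy as np
np.set_printoptions(precision=4,suppress=True)
def ray(n,px,z):
    c=bot.get_calibration(n);px=np.array(px,float).reshape(-1,1,2)
    u=cv2.undistortPoints(px,c["mtx"],c["dist"]).reshape(-1,2)
    d=np.c_[u[:,0],-u[:,1],-np.ones(len(u))]
    T=c["world_from_camera"];d=d@T[:3,:3].T;o=T[:3,3]
    return o+d*((z-o[2])/d[:,2])[:,None]
def proj(n,P,T=None):
    c=bot.get_calibration(n);T=c["world_from_camera"] if T is None else T
    p=(np.atleast_2d(P)-T[:3,3])@T[:3,:3]
    p=p*[1,-1,-1]
    return cv2.projectPoints(p.reshape(-1,1,3),np.zeros(3),np.zeros(3),c["mtx"],c["dist"])[0].reshape(-1,2)
E
python3 - <<'E'
from h import *
for n in ["top","scene"]:
    im=cv2.imread(f"pics/{n}0.png");hsv=cv2.cvtColor(im,cv2.COLOR_BGR2HSV)
    m=cv2.inRange(hsv,(60,120,50),(85,255,255))
    k,l,s,c=cv2.connectedComponentsWithStats(m);i=1+np.argmax(s[1:,4]);print(s[i])
    cs,_=cv2.findContours((l==i).astype('uint8'),cv2.RETR_EXTERNAL,cv2.CHAIN_APPROX_NONE)
    P=ray(n,max(cs,key=len).reshape(-1,2),0.070)
    r=cv2.minAreaRect((P[:,:2]*1000).astype('float32'));print(n,r)
    print(cv2.boxPoints(r))
    cr=im[170:320,240:420] if n=="top" else im[170:320,260:390]
    cv2.imwrite(f"pics/{n}_crop.png",cv2.resize(cr,None,fx=4.4 if n=="top" else 4,fy=4 if n!="top" else 4.4,interpolation=cv2.INTER_CUBIC)[:600,:800])
    r=cv2.inRange(hsv,(0,140,90),(8,255,255))|cv2.inRange(hsv,(172,140,90),(180,255,255))
    k,l,s,c=cv2.connectedComponentsWithStats(r);print(np.c_[s,c][s[:,4]>10])
E
```

```text
[ 310  218   68   55 3064]
top ((532.2050170898438, 4.1522979736328125), (143.99154663085938, 113.10731506347656), 82.70378875732422)
[[466.9659 -60.0783]
 [579.1574 -74.4428]
 [597.4442  68.3829]
 [485.2526  82.7474]]
[[     0.          0.        640.        480.     306500.        319.8256
     239.5445]
 [    63.        101.          8.          8.         52.         66.4231
     104.3846]
 [    42.        167.          8.         10.         60.         45.5833
     171.6667]
 [   172.        195.         24.         26.        340.        183.3529
     206.9294]
 [   189.        265.         18.         20.        207.        197.599
     273.9662]
 [   363.        285.          6.          7.         31.        365.1935
     287.7742]]
[352 234   1   5   5]
scene ((588.0497436523438, 14.076581954956055), (0.00014831870794296265, 10.745530128479004), 0.9480584263801575)
[[587.9608  19.4486]
 [588.1385   8.7046]
 [588.1387   8.7046]
 [587.9609  19.4486]]
[[     0.          0.        640.        480.     306845.        319.4787
     239.6436]
 [   351.         92.         21.         15.        199.        360.8844
      99.8442]
 [   349.        103.          5.         10.         20.        350.9
     108.    ]
 [   297.        115.         17.         12.        113.        305.1681
     120.6903]
 [   279.        248.          5.          5.         20.        281.1
     249.7   ]]
```

View pics/top_crop.png

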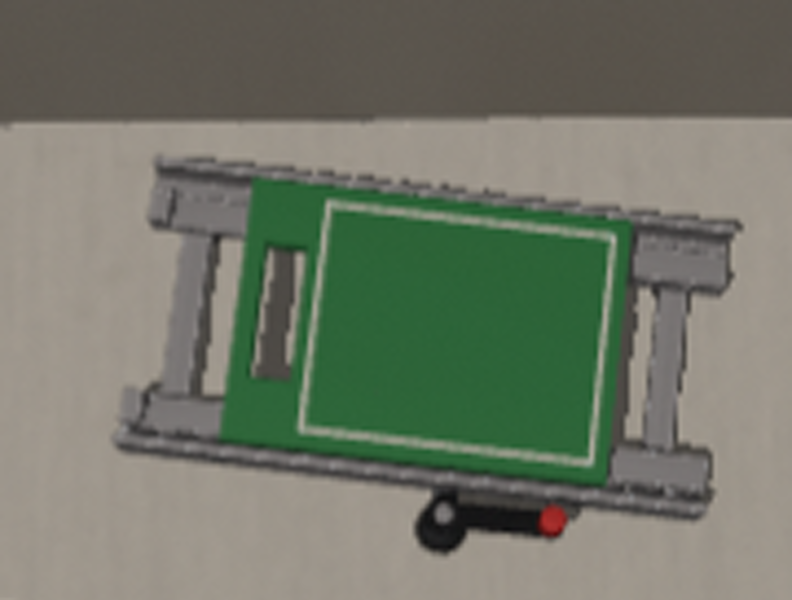

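View pics/scene_crop.png

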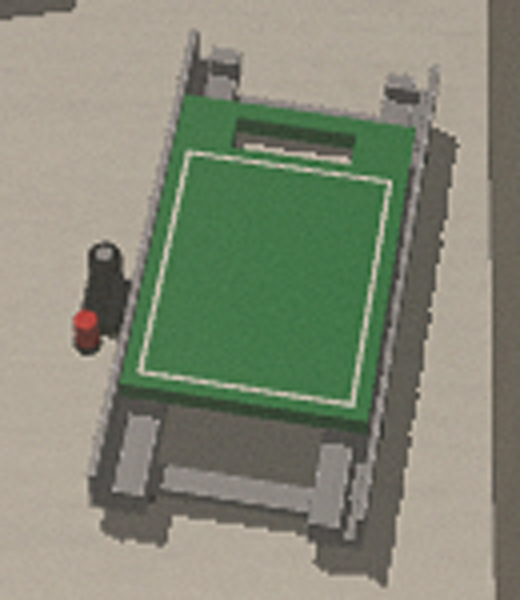

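```bash
python3 - <<'E'
from h import *
for n in ["top","scene"]:
    im=cv2.imread(f"pics/{n}0.png");hsv=cv2.cvtColor(im,cv2.COLOR_BGR2HSV)
    m=cv2.inRange(hsv,(55,100,85 if n=="scene" else 40),(90,255,255)); m[:170]=0;m[320:]=0;m[:,:260]=0
    if n=="scene": m[:,400:]=0
    m=cv2.morphologyEx(m,cv2.MORPH_OPEN,np.ones((2,2)))
    pts=cv2.findNonZero(m).reshape(-1,2)
    h=cv2.convexHull(pts).reshape(-1,2)
    q=cv2.approxPolyN(h,4).reshape(-1,2); print(n,m.sum()/255,q.tolist())
    P=ray(n,q,0.070); print(P*1000); print("lens",np.linalg.norm(P-np.roll(P,-1,0),axis=1)*1000,"c",P.mean(0)*1000)
    e=P-np.roll(P,-1,0); print(np.degrees(np.arctan2(e[:,1],e[:,0])))
# manual stand pts: top crop
def T(x,y): return [240+(x+.5)/4.4-.5,170+(y+.5)/4.4-.5]
def S(x,y): return [260+(x+.5)/4-.5,170+(y+.5)/4-.5]
print("fence ends top z=.06: farleft,farright,nearleft,nearright")
print(ray("top",[T(157,160),T(740,226),T(117,435),T(710,500)],.06)*1000)
print("scene: fence near(-x) y+,y-; far(+x) y+,y-")
print(ray("scene",[S(195,35),S(95,475),S(434,68),S(352,530)],.06)*1000)
print("knob top/scene z .09",ray("top",[T(553,518)],.09)*1000,ray("scene",[S(86,320)],.09)*1000)
print("pivot ",ray("top",[T(443,512)],.0785)*1000,ray("scene",[S(103,256)],.0785)*1000)
E
```

```text
top 4394.0 [[378, 281], [291, 271], [299, 211], [384, 221]]
[[448.5552 -71.6064  70.    ]
 [473.3355 124.7069  70.    ]
 [613.208  106.6117  70.    ]
 [587.6334 -89.3412  70.    ]]
lens [197.8711 141.0382 197.6148 140.2044] c [530.683   17.5927  70.    ]
[-97.1943 172.6286  82.5641  -7.267 ]
scene 3540.0 [[352, 276], [291, 266], [307, 195], [364, 203]]
[[589.8073 -89.2947  70.    ]
 [453.4221 -70.6972  70.    ]
 [478.387  123.5983  70.    ]
 [615.1541 107.2589  70.    ]]
lens [137.6473 195.8928 137.7396 198.1812] c [534.1926  17.7163  70.    ]
[ -7.765  -97.3218 173.1872  82.6519]
fence ends top z=.06: farleft,farright,nearleft,nearright
[[ 628.5657  162.5671   60.    ]
 [ 589.6731 -146.1263   60.    ]
 [ 481.1295  182.0955   60.    ]
 [ 444.0361 -124.9477   60.    ]]
scene: fence near(-x) y+,y-; far(+x) y+,y-
[[ 478.4783  180.6202   60.    ]
 [ 439.7266 -121.9911   60.    ]
 [ 625.6825  163.1073   60.    ]
 [ 581.8617 -148.5803   60.    ]]
knob top/scene z .09 [[432.1711 -41.101   90.    ]] [[430.0376 -41.185   90.    ]]
pivot  [[437.1943  13.9265  78.5   ]] [[435.4295   7.8402  78.5   ]]
```

```bash
cat >> h.py <<'E'
from scipy.spatial.transform import Rotation as R
TH=np.radians(-7.25);UX=np.array([np.cos(TH),np.sin(TH),0]);UY=np.array([-np.sin(TH),np.cos(TH),0]);O=np.array([.5349,.0283,0])
def W(x,y,z): return O+UX*x/1000+UY*y/1000+np.array([0,0,z/1000])
def st(P): d=np.asarray(P)-O; return np.array([d@UX,d@UY,d[2]])*1000
def state():
    o=bot.get_obs(); Rm=R.from_quat(o["tool_rot"]).as_matrix(); tip=o["eef_pos"]+Rm[:,0]*.173
    print("t",round(o["clock"],2),"eef",o["eef_pos"],"tip stand",st(tip).round(1),"F",o["ft_force"].round(1),"F stand",(o["ft_force"]@UX).round(1),(o["ft_force"]@UY).round(1),"w",round(o["grip_width"],4))
    print("joints",o["joint_pos"].round(2)," tilt(deg) ",np.degrees(np.arccos(-Rm[2,0])).round(2)," jaw z in stand deg",np.degrees(np.arctan2(Rm[:,2]@UY,Rm[:,2]@UX)).round(1), " y in stand",np.degrees(np.arctan2(Rm[:,1]@UY,Rm[:,1]@UX)).round(1))
    return o,Rm,tip
def want(x,y,z):
    o,Rm,tip=state(); print("tool shift mm",((W(x,y,z)-tip)@Rm*1000).round(1))
E
python3 - <<'E'
from h import *
want(-2,-141,180)
E
```

```text
t 0.1 eef [ 0.1438 -0.4786  0.4039] tip stand [-324.2 -551.9  230.9] F [-0.5  0.4 -0.1] F stand -0.5 0.3 w 0.0857
joints [-1.28  0.24  0.    1.34 -0.    1.57]  tilt(deg)  0.11  jaw z in stand deg -66.0  y in stand 24.0
tool shift mm [  51.3  461.3 -244.5]
```

Call:
arm_command:
  moves: [0.003, 0.03, -0.016, 0, 0, 0, 1, 0.003, 0.03, -0.016, 0, 0, 0, 1, 0.003, 0.03, -0.016, 0, 0, 0, 1, 0.003, 0.03, -0.016, 0, 0, 0, 1, 0.003, 0.03, -0.016, 0, 0, 0, 1, 0.003, 0.03, -0.016, 0, 0, 0, 1, 0.003, 0.03, -0.016, 0, 0, 0, 1, 0.003, 0.03, -0.016, 0, 0, 0, 1, 0.003, 0.03, -0.016, 0, 0, 0, 1, 0.003, 0.03, -0.016, 0, 0, 0, 1, 0.003, 0.03, -0.016, 0, 0, 0, 1, 0.003, 0.03, -0.016, 0, 0, 0, 1, 0, 0, 0, -0.12, 0, 0, 1, 0, 0, 0, -0.12, 0, 0, 1, 0, 0, 0, -0.12, 0, 0, 1, 0, 0, 0, -0.12, 0, 0, 1, 0, 0, 0, -0.12, 0, 0, 1, 0, 0, 0, -0.12, 0, 0, 1, 0, 0, 0, -0.12, 0, 0, 1, 0, 0, 0, -0.12, 0, 0, 1]

```text
clock: 1.77
eef_pos: [0.4455, -0.1755, 0.3558]
tool_rot: [0.107, 0.705, -0.101, 0.693]
ft_force: [0.1, 0.2, -0.7]
grip_width: 0.0001
```

```bash
python3 - <<'E'
from h import *
want(-2,-141,130)
E
```

```text
t 1.77 eef [ 0.4455 -0.1755  0.3558] tip stand [ -65.9 -212.   182.8] F [ 0.1  0.2 -0.7] F stand 0.0 0.2 w 0.0001
joints [-0.38  0.24 -0.13  1.22  0.    1.49]  tilt(deg)  1.08  jaw z in stand deg -9.6  y in stand 80.4
tool shift mm [52.3 80.3 52.1]
```

```bash
cat >> h.py <<'E'
def wantR(a,x,y,z):
    o,Rm,tip=state(); a=np.radians(a)
    yy=UX*np.cos(a)+UY*np.sin(a); xx=np.array([0,0,-1.]); D=np.c_[xx,yy,np.cross(xx,yy)]
    print("rotvec",R.from_matrix(Rm.T@D).as_rotvec().round(4)); 
    tcp=W(x,y,z)-xx*.173
    print("TCP shift now-axes",((tcp-o["eef_pos"])@Rm*1000).round(1)," in final axes",((tcp-o["eef_pos"])@D*1000).round(1))
E
python3 - <<'E'
from h import *
wantR(90,-2,-141,110)
E
```

```text
t 1.77 eef [ 0.4455 -0.1755  0.3558] tip stand [ -65.9 -212.   182.8] F [ 0.1  0.2 -0.7] F stand 0.0 0.2 w 0.0001
joints [-0.38  0.24 -0.13  1.22  0.    1.49]  tilt(deg)  1.08  jaw z in stand deg -9.6  y in stand 80.4
rotvec [-0.1677 -0.0176 -0.007 ]
TCP shift now-axes [72.3 81.2 49.3]  in final axes [72.8 72.4 60.9]
```

Call:
arm_command:
  moves: [0, 0, 0, -0.085, -0.009, -0.0035, 1, 0, 0, 0, -0.085, -0.009, -0.0035, 1, 0.012, 0.018, 0.015, 0, 0, 0, 1, 0.02, 0.018, 0.015, 0, 0, 0, 1, 0.02, 0.018, 0.015, 0, 0, 0, 1, 0.02, 0.018, 0.015, 0, 0, 0, 1, 0, 0, 0, 0, 0, 0, 1]

```text
clock: 2.35
eef_pos: [0.5146, -0.1095, 0.2801]
tool_rot: [0.04, 0.706, -0.041, 0.706]
ft_force: [-0.0, -0.4, 0.4]
grip_width: -0.0002
```

```bash
python3 - <<'E'
from h import *
wantR(90,-1,-141,51)
for n in ["wrist","scene"]:
    im=bot.camera(n)[:,:,::-1]; cv2.imwrite(f"pics/{n}1.png",im)
cv2.imwrite("pics/scene1c.png",cv2.resize(im[130:330,220:420],None,fx=3,fy=3,interpolation=cv2.INTER_CUBIC))
E
```

```text
t 2.35 eef [ 0.5146 -0.1095  0.2801] tip stand [  -2.6 -139.4  107.1] F [-0.  -0.4  0.4] F stand 0.0 -0.4 w -0.0002
joints [-0.21  0.38 -0.14  1.05 -0.    1.48]  tilt(deg)  0.06  jaw z in stand deg 0.6  y in stand 90.6
rotvec [0.0111 0.0005 0.0009]
TCP shift now-axes [56.1 -1.7  1.7]  in final axes [56.1 -1.7  1.7]
```

View pics/wrist1.png

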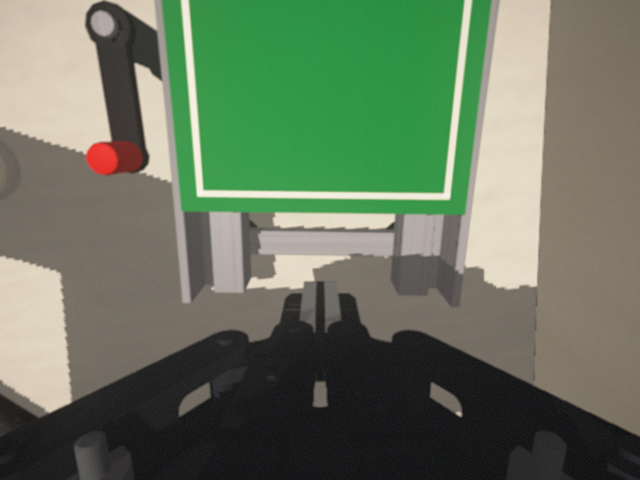

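View pics/scene1c.png

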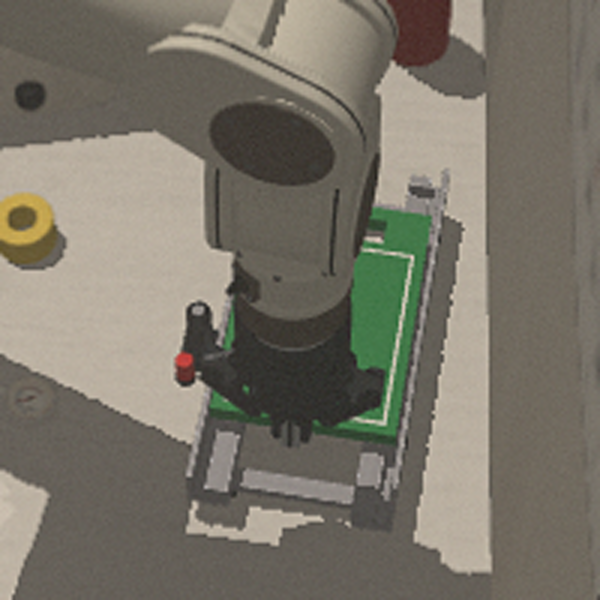

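```bash
python3 - <<'E'
from h import *
o=bot.get_obs();M=np.eye(4);M[:3,:3]=R.from_quat(o["tool_rot"]).as_matrix();M[:3,3]=o["eef_pos"]
c=bot.get_calibration("wrist")
for x in (.165,.173,.186):
    for y in (0,.011): print(x,y,proj("wrist",[[x,y,0]],c["mount"]))
T=M@c["mount"]
def wr(px,z):
    u=cv2.undistortPoints(np.array(px,float).reshape(-1,1,2),c["mtx"],c["dist"]).reshape(-1,2)
    d=np.c_[u[:,0],-u[:,1],-np.ones(len(u))]@T[:3,:3].T
    return T[:3,3]+d*((z-T[2,3])/d[:,2])[:,None]
for nm,px,z in [("board corner L",(182,212),.07),("board corner R",(466,213),.07),("fence L end",(186,303),.06),("fence R end",(459,306),.06),("pivot top",(102,22),.0785),("knob top",(101,159),.09),("railL end",(228,292),.045),("railR end",(415,294),.045)]:
    print(nm,st(wr([px],z)[0]).round(1))
E
```

```text
0.165 0 [[320.6345 310.2931]]
0.165 0.011 [[320.65   284.4611]]
0.173 0 [[320.5773 301.6775]]
0.173 0.011 [[320.5909 277.0116]]
0.186 0 [[320.4956 289.388 ]]
0.186 0.011 [[320.5069 266.4081]]
board corner L [ -72.5 -112.    70. ]
board corner R [  69.5 -111.3   70. ]
fence L end [ -78.6 -166.3   60. ]
fence R end [  75.7 -166.9   60. ]
pivot top [-94.5 -30.8  78.5]
knob top [-97.  -85.4  90. ]
railL end [ -58.6 -166.    45. ]
railR end [  54.6 -166.4   45. ]
```

Call:
arm_command:
  moves: [0.015, 0, 0.0005, 0.01, 0, 0, 1, 0.015, 0, 0.0005, 0, 0, 0, 1, 0.015, 0, 0, 0, 0, 0, 1, 0.012, 0, 0, 0, 0, 0, 1, 0, 0, 0, 0, 0, 0, 1, 0, 0.004, 0, 0, 0, 0, 1, 0, 0.003, 0, 0, 0, 0, 1, 0, 0, 0, 0, 0, 0, 1]

```text
clock: 3.12
eef_pos: [0.5147, -0.1095, 0.2321]
tool_rot: [0.045, 0.702, -0.05, 0.709]
ft_force: [-0.6, 1.2, 0.7]
grip_width: 0.0001
```

```bash
python3 - <<'E'
from h import *
wantR(90,-1.5,-122,49)
E
```

```text
t 3.12 eef [ 0.5147 -0.1095  0.2321] tip stand [  -0.7 -140.3   59.1] F [-0.6  1.2  0.7] F stand -0.8 1.1 w 0.0001
joints [-0.21  0.43 -0.21  0.92 -0.01  1.5 ]  tilt(deg)  0.72  jaw z in stand deg -0.5  y in stand 89.5
rotvec [-0.0083  0.011   0.0059]
TCP shift now-axes [10.  17.4  0.9]  in final axes [10.1 17.3  1.1]
```

Call:
arm_command:
  moves: [0.006, 0.003, 0.0005, -0.008, 0.011, 0.006, 1, 0.006, 0.005, 0, 0, 0, 0, 1, 0, 0.006, 0, 0, 0, 0, 1, 0, 0, 0, 0, 0, 0, 1]

```text
clock: 3.45
eef_pos: [0.5184, -0.0948, 0.2221]
tool_rot: [0.045, 0.704, -0.045, 0.707]
ft_force: [-0.6, -0.4, -0.1]
grip_width: 0.0001
```

```bash
python3 - <<'E'
from h import *
wantR(90,-1.5,-122,49)
E
```

```text
t 3.45 eef [ 0.5184 -0.0948  0.2221] tip stand [  -0.  -124.1   49.1] F [-0.6 -0.4 -0.1] F stand -0.6 -0.4 w 0.0001
joints [-0.18  0.44 -0.22  0.91  0.    1.52]  tilt(deg)  0.27  jaw z in stand deg 0.0  y in stand 90.0
rotvec [ 0.0001  0.0047 -0.0005]
TCP shift now-axes [ 0.1  2.2 -0.6]  in final axes [ 0.1  2.2 -0.6]
```

Call:
arm_command:
  moves: [0, 0.004, -0.0005, 0, 0.004, 0, 1, 0, 0.004, 0, 0, 0, 0, 1, 0, 0.004, 0, 0, 0, 0, 1, 0, 0.004, 0, 0, 0, 0, 1]

```text
clock: 3.78
eef_pos: [0.52, -0.0788, 0.222]
tool_rot: [0.043, 0.706, -0.047, 0.706]
ft_force: [-0.1, -2.8, -0.9]
grip_width: 0.0
```

```bash
python3 - <<'E'
from h import *
wantR(90,-1.5,-80,49)
E
```

```text
t 3.78 eef [ 0.52   -0.0788  0.222 ] tip stand [  -1.3 -109.1   49. ] F [-0.1 -2.8 -0.9] F stand 0.3 -2.8 w 0.0
joints [-0.15  0.44 -0.22  0.91 -0.01  1.55]  tilt(deg)  0.33  jaw z in stand deg -0.1  y in stand 89.9
rotvec [-0.001   0.0001  0.0058]
TCP shift now-axes [-0.1 28.1 -0.2]  in final axes [ 0.  28.1 -0.2]
```

Call:
arm_command:
  moves: [0, 0.004, 0, 0, 0, 0.003, 1, 0, 0.004, 0, 0, 0, 0.003, 1, 0, 0.004, 0, 0, 0, 0, 1, 0, 0.004, 0, 0, 0, 0, 1, 0, 0.004, 0, 0, 0, 0, 1]

```text
clock: 4.2
eef_pos: [0.5225, -0.0577, 0.222]
tool_rot: [0.045, 0.706, -0.046, 0.706]
ft_force: [-0.3, -2.4, -0.7]
grip_width: -0.0001
```

```bash
python3 - <<'E'
from h import *
wantR(90,-1.5,-75,49)
im=bot.camera("wrist")[:,:,::-1]; cv2.imwrite(f"pics/wrist2.png",im)
E
```

```text
t 4.2 eef [ 0.5225 -0.0577  0.222 ] tip stand [ -1.5 -87.2  49. ] F [-0.3 -2.4 -0.7] F stand 0.0 -2.4 w -0.0001
joints [-0.11  0.44 -0.22  0.91 -0.    1.59]  tilt(deg)  0.1  jaw z in stand deg -0.1  y in stand 89.9
rotvec [-0.0022 -0.0002  0.0018]
TCP shift now-axes [-0.1 11.9 -0.1]  in final axes [-0.  11.9 -0.1]
```

View pics/wrist2.png

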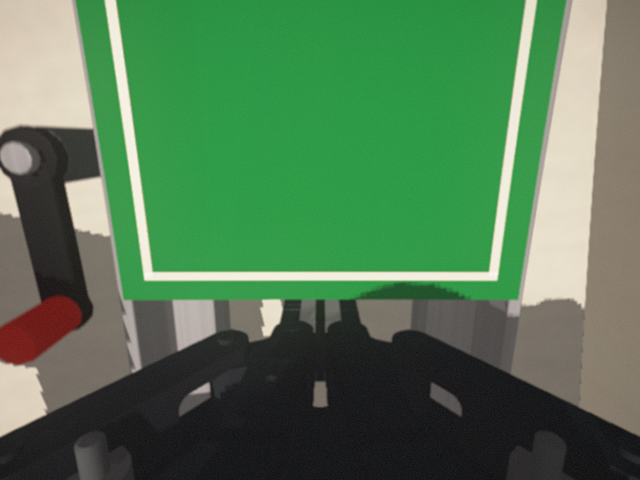

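Call:
arm_command:
  moves: [0, 0.003, 0, 0, 0, 0.001, 1, 0, 0.003, 0, 0, 0, 0, 1, 0, 0.003, 0, 0, 0, 0, 1]

```text
clock: 4.5
eef_pos: [0.5238, -0.0474, 0.2219]
tool_rot: [0.045, 0.706, -0.045, 0.706]
ft_force: [-1.0, -3.5, -0.2]
grip_width: 0.0002
```

Call:
arm_command:
  moves: [0, 0.003, 0, 0, 0, 0, 1]

```text
clock: 4.58
eef_pos: [0.5242, -0.0441, 0.2219]
tool_rot: [0.045, 0.706, -0.045, 0.706]
ft_force: [0.2, -3.7, -0.6]
grip_width: 0.0002
```

Call:
arm_command:
  moves: [0, 0.003, 0, 0, 0, 0, 1]

```text
clock: 4.67
eef_pos: [0.5246, -0.0405, 0.2219]
tool_rot: [0.045, 0.706, -0.045, 0.706]
ft_force: [-0.8, -3.5, 0.3]
grip_width: 0.0002
```

```bash
python3 - <<'E'
from h import *
wantR(90,-1.5,-75,49)
E
```

```text
t 4.67 eef [ 0.5246 -0.0405  0.2219] tip stand [ -1.6 -69.5  48.9] F [-0.8 -3.5  0.3] F stand -0.3 -3.6 w 0.0002
joints [-0.08  0.44 -0.21  0.91  0.    1.62]  tilt(deg)  0.05  jaw z in stand deg -0.1  y in stand 89.9
rotvec [-0.0014 -0.0005 -0.0008]
TCP shift now-axes [-0.1 -5.4 -0. ]  in final axes [-0.1 -5.4 -0. ]
```

```bash
python3 - <<'E'
from h import *
im=bot.camera("wrist")[:,:,::-1]; cv2.imwrite(f"pics/wrist3.png",im)
im=bot.camera("scene")[:,:,::-1];cv2.imwrite("pics/scene3c.png",cv2.resize(im[130:330,220:420],None,fx=3,fy=3,interpolation=cv2.INTER_CUBIC))
E
```

```text
(no output)
```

View pics/wrist3.png

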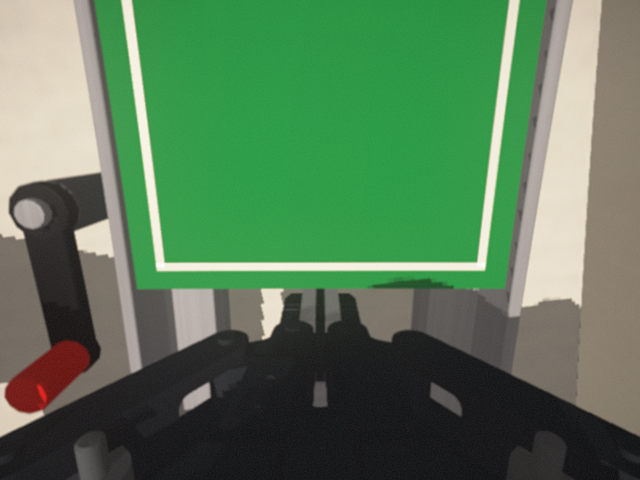

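View pics/scene3c.png

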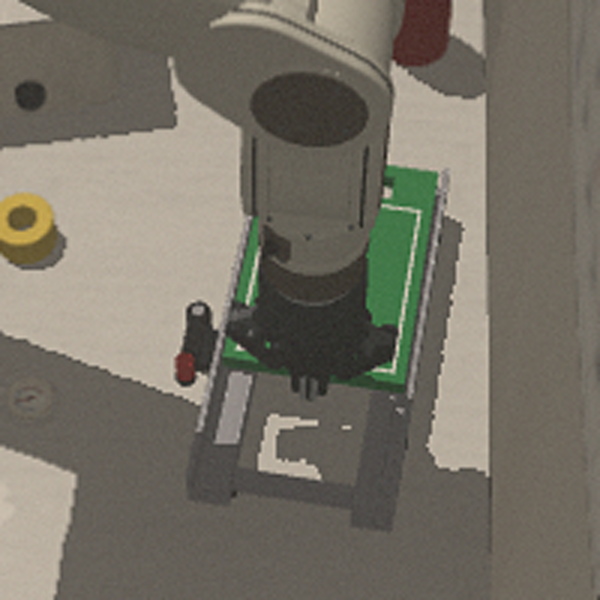

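```bash
cat >> h.py <<'E'
def wr(px,z):
    o=bot.get_obs();M=np.eye(4);M[:3,:3]=R.from_quat(o["tool_rot"]).as_matrix();M[:3,3]=o["eef_pos"]
    c=bot.get_calibration("wrist");T=M@c["mount"]
    u=cv2.undistortPoints(np.array(px,float).reshape(-1,1,2),c["mtx"],c["dist"]).reshape(-1,2)
    d=np.c_[u[:,0],-u[:,1],-np.ones(len(u))]@T[:3,:3].T
    return np.array([st(p) for p in T[:3,3]+d*((z-T[2,3])/d[:,2])[:,None]]).round(1)
E
python3 - <<'E'
from h import *
wantR(90,-1.5,-75,49)
print(wr([(137,289),(507,289),(97,3),(547,3)],.06)); print(wr([(137,289),(507,289),(97,3),(547,3)],.07))
print(wr([(33,213)],.0785))
E
```

```text
t 4.77 eef [ 0.5247 -0.0402  0.2219] tip stand [ -1.5 -69.   48.9] F [-0.  -0.7 -0.5] F stand 0.1 -0.7 w 0.0001
joints [-0.08  0.44 -0.21  0.91  0.    1.62]  tilt(deg)  0.08  jaw z in stand deg -0.0  y in stand 90.0
rotvec [-0.0004 -0.0004 -0.0014]
TCP shift now-axes [-0.1 -5.7 -0. ]  in final axes [-0.1 -5.7 -0. ]
[[-71.3 -58.5  60. ]
 [ 69.3 -58.6  60. ]
 [-70.7  36.8  60. ]
 [ 68.5  36.8  60. ]]
[[-66.  -54.3  70. ]
 [ 63.8 -54.3  70. ]
 [-65.4  33.8  70. ]
 [ 63.1  33.7  70. ]]
[[-89.6 -25.5  78.5]]
```

Call:
arm_command:
  moves: [0, -0.006, 0, 0, 0, 0, 1, 0, -0.006, 0, 0, 0, 0, 1, -0.02, 0, 0, 0, 0, 0, 1, -0.03, 0, 0, 0, 0, 0, 1, -0.02, 0, 0, 0, 0, 0, 1, 0, 0, -0.025, 0, 0, 0, 1, 0, 0, -0.03, 0, 0, 0, 1, 0, 0, -0.03, 0, 0, 0, 1, 0, 0, -0.03, 0, 0, 0, 1, 0, 0, -0.01, 0, 0, 0, 1, 0, 0, 0, 0, 0, 0, 1]

```text
clock: 5.68
eef_pos: [0.3947, -0.0389, 0.2946]
tool_rot: [0.049, 0.705, -0.041, 0.706]
ft_force: [-0.4, -0.5, -0.4]
grip_width: -0.0002
```

```bash
python3 - <<'E'
from h import *
wantR(90,-127,-85,76)
for n in ["wrist","scene"]:
    im=bot.camera(n)[:,:,::-1]; cv2.imwrite(f"pics/{n}4.png",im)
cv2.imwrite("pics/scene4c.png",cv2.resize(im[130:330,220:420],None,fx=3,fy=3,interpolation=cv2.INTER_CUBIC))
E
```

```text
t 5.68 eef [ 0.3947 -0.0389  0.2946] tip stand [-130.4  -82.3  121.6] F [-0.4 -0.5 -0.4] F stand -0.3 -0.6 w -0.0002
joints [-0.1   0.13 -0.44  1.    0.01  1.6 ]  tilt(deg)  0.69  jaw z in stand deg -0.1  y in stand 89.9
rotvec [-0.0015  0.0015 -0.012 ]
TCP shift now-axes [45.6 -1.1  3.6]  in final axes [45.6 -0.6  3.6]
```

View pics/wrist4.png

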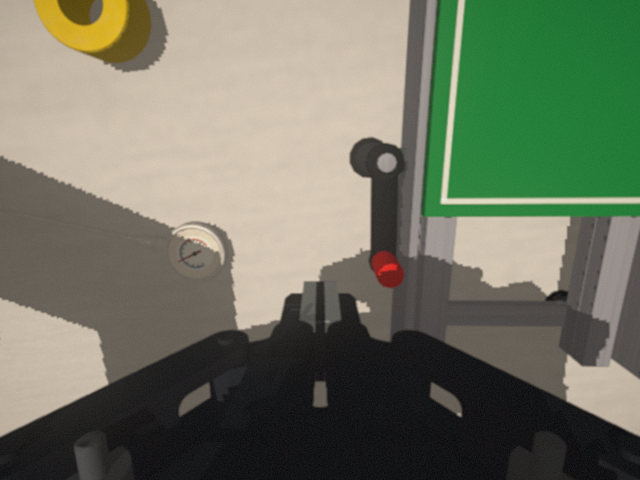

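View pics/scene4c.png

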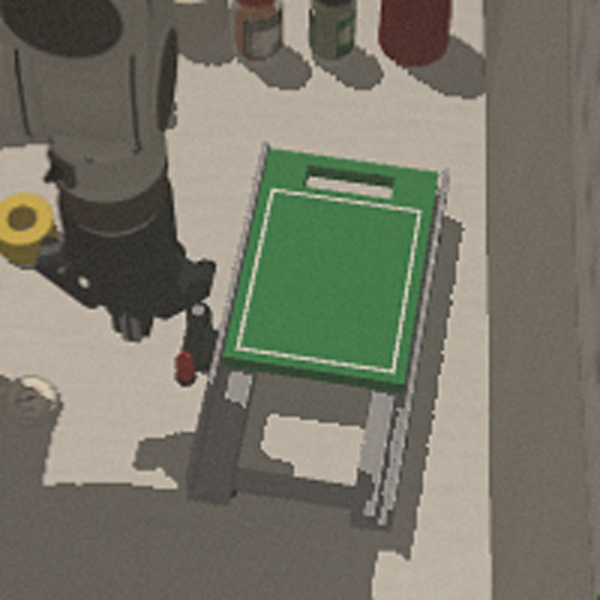

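```bash
python3 - <<'E'
from h import *
print(wr([(387,162)],.0785),wr([(391,270)],.09),wr([(425,216)],.06))
im=cv2.imread("pics/scene4.png");hsv=cv2.cvtColor(im,cv2.COLOR_BGR2HSV)
m=cv2.inRange(hsv,(55,100,85),(90,255,255)); m[:170]=0;m[320:]=0;m[:,:260]=0;m[:,400:]=0
m=cv2.morphologyEx(m,cv2.MORPH_OPEN,np.ones((2,2)))
q=cv2.approxPolyN(cv2.convexHull(cv2.findNonZero(m)),4).reshape(-1,2)
for z in (.06,.07):
    P=ray("scene",q,z);print(z,q.tolist(),np.linalg.norm(P-np.roll(P,-1,0),axis=1)*1000,np.array([st(p) for p in P]).round(1))
E
```

```text
[[-94.5 -27.2  78.5]] [[-92.3 -79.7  90. ]] [[-68.3 -58.1  60. ]]
0.06 [[355, 258], [295, 249], [311, 181], [366, 188]] [138.4789 195.6744 135.8862 198.0455] [[ 69.2 -57.9  60. ]
 [-69.2 -58.4  60. ]
 [-67.4 137.2  60. ]
 [ 68.4 140.2  60. ]]
0.07 [[355, 258], [295, 249], [311, 181], [366, 188]] [137.3155 194.0306 134.7447 196.3818] [[ 69.4 -63.5  70. ]
 [-67.9 -64.   70. ]
 [-66.  130.   70. ]
 [ 68.7 132.9  70. ]]
```

Call:
arm_command:
  moves: [0.015, -0.0005, 0.001, 0, 0, -0.012, 1, 0.016, -0.001, 0.001, 0, 0, 0, 1, 0.015, -0.001, 0.001, 0, 0, 0, 1, 0, 0, 0, 0, 0, 0, 1]

```text
clock: 6.12
eef_pos: [0.4066, -0.0433, 0.2497]
tool_rot: [0.045, 0.7, -0.046, 0.711]
ft_force: [-1.2, 0.4, 0.4]
grip_width: 0.0001
```

```bash
python3 - <<'E'
from h import *
wantR(90,-116,-85,75)
im=bot.camera("wrist")[:,:,::-1]; cv2.imwrite(f"pics/wrist5.png",im)
E
```

```text
t 6.12 eef [ 0.4066 -0.0433  0.2497] tip stand [-115.6  -87.1   76.8] F [-1.2  0.4  0.4] F stand -1.3 0.3 w 0.0001
joints [-0.11  0.2  -0.49  0.87  0.    1.59]  tilt(deg)  0.88  jaw z in stand deg -0.1  y in stand 89.9
rotvec [-0.0023  0.0153 -0.0008]
TCP shift now-axes [1.8 2.2 2.2]  in final axes [1.7 2.2 2.3]
```

View pics/wrist5.png

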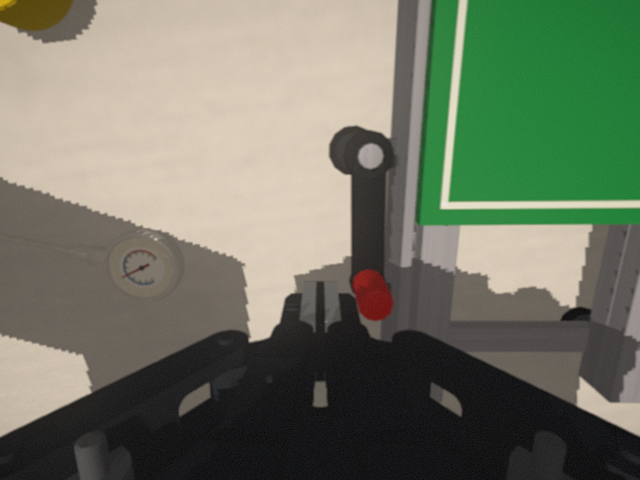

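Call:
arm_command:
  moves: [0.001, 0.001, 0.0055, -0.1, 0.015, 0, 1, 0, -0.002, 0.0055, -0.1, 0, 0, 1, 0, -0.002, 0.0055, -0.1, 0, 0, 1, 0, -0.002, 0.0055, -0.1, 0, 0, 1]

```text
clock: 6.5
eef_pos: [0.4315, -0.0483, 0.2509]
tool_rot: [-0.101, 0.701, 0.102, 0.699]
ft_force: [-1.6, -0.2, -1.3]
grip_width: -0.0002
```

```bash
cat >> h.py <<'E'
def arc(phi,D=21.5):
    s,c=np.sin(phi),np.cos(phi); x,y=-95+55*s-D*c,-30-55*c-D*s
    wantR(90+np.degrees(phi),x,y,75); print("target",round(x,1),round(y,1))
E
python3 - <<'E'
from h import *
arc(.4)
im=bot.camera("wrist")[:,:,::-1]; cv2.imwrite(f"pics/wrist6.png",im)
E
```

```text
t 6.5 eef [ 0.4315 -0.0483  0.2509] tip stand [-93.5 -88.9  77.9] F [-1.6 -0.2 -1.3] F stand -1.6 -0.4 w -0.0002
joints [-0.11  0.25 -0.42  0.91  0.    1.17]  tilt(deg)  0.2  jaw z in stand deg 23.7  y in stand 113.7
rotvec [ 0.014  -0.0031 -0.0016]
TCP shift now-axes [ 2.9  0.1 -0.4]  in final axes [ 2.9  0.1 -0.5]
target -93.4 -89.0
```

View pics/wrist6.png

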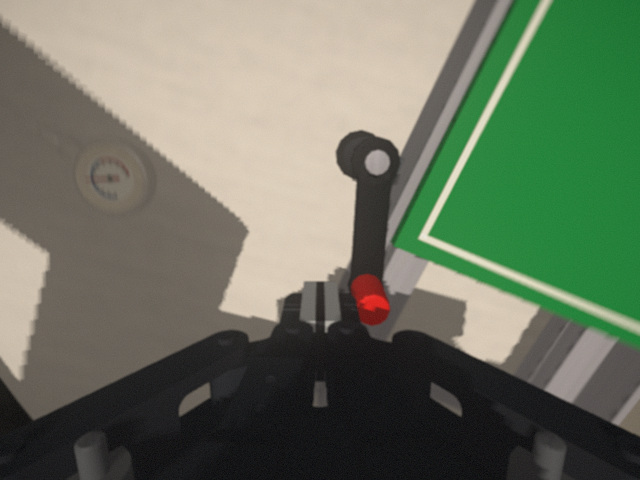

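Call:
arm_command:
  moves: [0.001, -0.002, 0.0055, -0.09, 0, 0, 1, 0.001, -0.002, 0.0055, -0.1, 0, 0, 1, 0, -0.002, 0.0055, -0.1, 0, 0, 1, 0, -0.002, 0.0055, -0.1, 0, 0, 1, 0, -0.002, 0.0055, -0.1, 0, 0, 1]

```text
clock: 6.97
eef_pos: [0.4639, -0.0451, 0.2516]
tool_rot: [-0.272, 0.653, 0.273, 0.652]
ft_force: [-1.8, -0.4, -1.3]
grip_width: -0.0
```

```bash
python3 - <<'E'
from h import *
arc(.9)
im=bot.camera("wrist")[:,:,::-1]; cv2.imwrite(f"pics/wrist7.png",im)
E
```

```text
t 6.97 eef [ 0.4639 -0.0451  0.2516] tip stand [-61.6 -81.7  78.6] F [-1.8 -0.4 -1.3] F stand -1.7 -0.6 w -0.0
joints [-0.1   0.31 -0.34  0.93  0.    0.68]  tilt(deg)  0.17  jaw z in stand deg 52.5  y in stand 142.5
rotvec [ 0.0167 -0.0016 -0.0024]
TCP shift now-axes [ 3.6  3.7 -1.9]  in final axes [ 3.6  3.7 -2. ]
target -65.3 -81.0
```

View pics/wrist7.png

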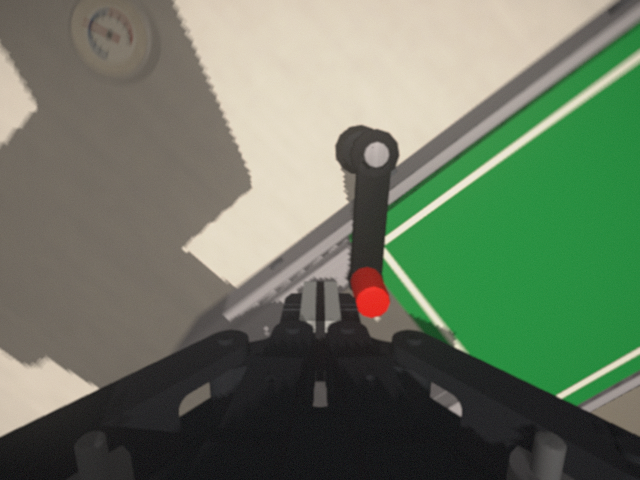

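Call:
arm_command:
  moves: [0.001, 0, 0.0045, -0.085, 0, 0, 1, 0.001, -0.001, 0.005, -0.1, 0, 0, 1, 0.001, -0.001, 0.005, -0.1, 0, 0, 1, 0, -0.002, 0.0055, -0.1, 0, 0, 1]

```text
clock: 7.35
eef_pos: [0.4825, -0.0321, 0.2515]
tool_rot: [-0.394, 0.588, 0.391, 0.588]
ft_force: [-1.8, -0.2, -0.3]
grip_width: 0.0003
```

```bash
python3 - <<'E'
from h import *
arc(1.3)
im=bot.camera("wrist")[:,:,::-1]; cv2.imwrite(f"pics/wrist8.png",im)
E
```

```text
t 7.35 eef [ 0.4825 -0.0321  0.2515] tip stand [-43.8 -66.9  78.5] F [-1.8 -0.2 -0.3] F stand -1.7 -0.4 w 0.0003
joints [-0.07  0.33 -0.29  0.94 -0.    0.33]  tilt(deg)  0.22  jaw z in stand deg 74.7  y in stand 164.7
rotvec [ 0.0037 -0.0014  0.0036]
TCP shift now-axes [3.5 3.6 0.2]  in final axes [3.5 3.6 0.1]
target -47.8 -65.4
```

View pics/wrist8.png

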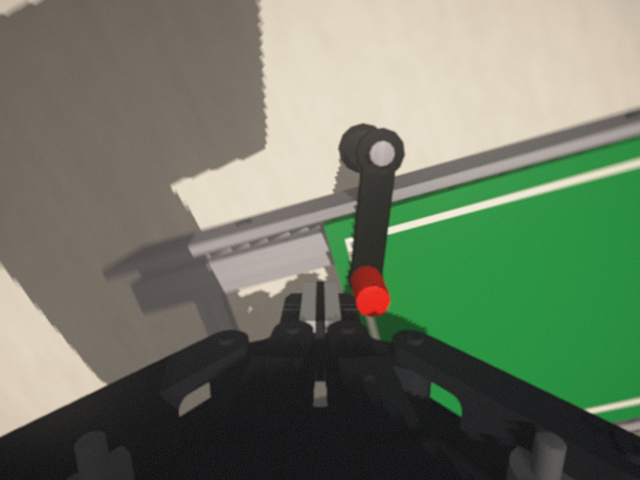

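Going well; three more rows bring it near the stop.

Call:
arm_command:
  moves: [0.001, 0, 0.0055, -0.09, 0, 0, 1, 0.001, -0.001, 0.0055, -0.1, 0, 0, 1]

```text
clock: 7.57
eef_pos: [0.4895, -0.0224, 0.2513]
tool_rot: [-0.449, 0.547, 0.443, 0.55]
ft_force: [0.1, -1.2, 0.9]
grip_width: 0.0001
```

Call:
arm_command:
  moves: [0, -0.001, 0.005, -0.08, 0, 0, 1]

```text
clock: 7.65
eef_pos: [0.4921, -0.0179, 0.2518]
tool_rot: [-0.471, 0.529, 0.464, 0.532]
ft_force: [-0.9, -0.7, 0.2]
grip_width: -0.0
```

```bash
python3 - <<'E'
from h import *
arc(1.57)
im=bot.camera("wrist")[:,:,::-1]; cv2.imwrite(f"pics/wrist9.png",im)
E
```

```text
t 7.65 eef [ 0.4921 -0.0179  0.2518] tip stand [-34.9 -51.9  78.8] F [-0.9 -0.7  0.2] F stand -0.8 -0.8 w -0.0
joints [-0.04  0.35 -0.28  0.94 -0.    0.09]  tilt(deg)  0.62  jaw z in stand deg 90.0  y in stand -180.0
rotvec [ 0.0009 -0.0041  0.0099]
TCP shift now-axes [ 3.8  3.4 -0.3]  in final axes [ 3.8  3.4 -0.3]
target -40.0 -51.5
```

View pics/wrist9.png

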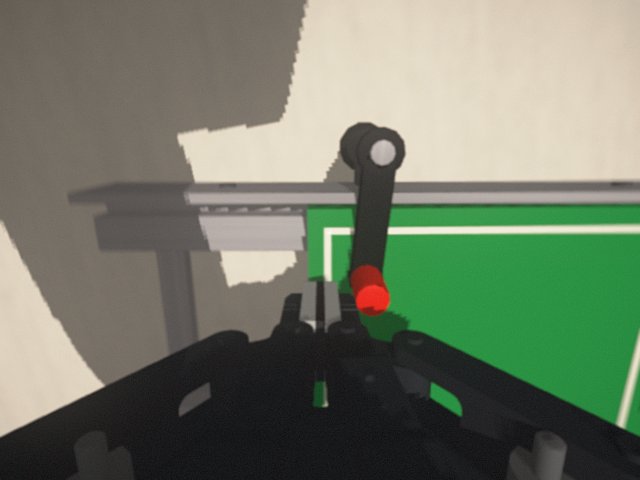

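```bash
cat >> h.py <<'E'
def ang(p,k):
    a=wr([p],.0785)[0];b=wr([k],.09)[0];print(a,b,"phi",np.arctan2(b[0]-a[0],-(b[1]-a[1])),"knob by nominal pivot", np.arctan2(b[0]+95,-(b[1]+30)))
E
python3 - <<'E'
from h import *
ang((382,152),(372,299))
E
```

```text
[-96.3 -28.5  78.5] [-41.7 -31.4  90. ] phi 1.5177326346336337 knob by nominal pivot 1.54453594840122
```

Call:
arm_command:
  moves: [0, 0, 0.003, 0, 0, 0.008, 1]

```text
clock: 7.78
eef_pos: [0.4931, -0.0146, 0.2524]
tool_rot: [-0.469, 0.531, 0.465, 0.531]
ft_force: [0.4, -1.5, -0.7]
grip_width: 0.0002
```

Call:
arm_command:
  moves: [0, 0, 0.003, 0, 0, 0, 1]

```text
clock: 7.87
eef_pos: [0.4935, -0.0123, 0.2527]
tool_rot: [-0.468, 0.533, 0.463, 0.531]
ft_force: [-1.1, -8.9, -1.0]
grip_width: 0.0001
```

```bash
python3 - <<'E'
from h import *
arc(1.57)
im=bot.camera("wrist")[:,:,::-1]; cv2.imwrite(f"pics/wrist10.png",im)
E
```

```text
t 7.87 eef [ 0.4935 -0.0123  0.2527] tip stand [-35.3 -46.7  79.7] F [-1.1 -8.9 -1. ] F stand 0.0 -9.0 w 0.0001
joints [-0.02  0.35 -0.27  0.95 -0.01  0.11]  tilt(deg)  0.46  jaw z in stand deg 89.6  y in stand 179.6
rotvec [-0.0067 -0.0072  0.0035]
TCP shift now-axes [ 4.7  4.1 -6.1]  in final axes [ 4.7  4.1 -6.1]
target -40.0 -51.5
```

View pics/wrist10.png

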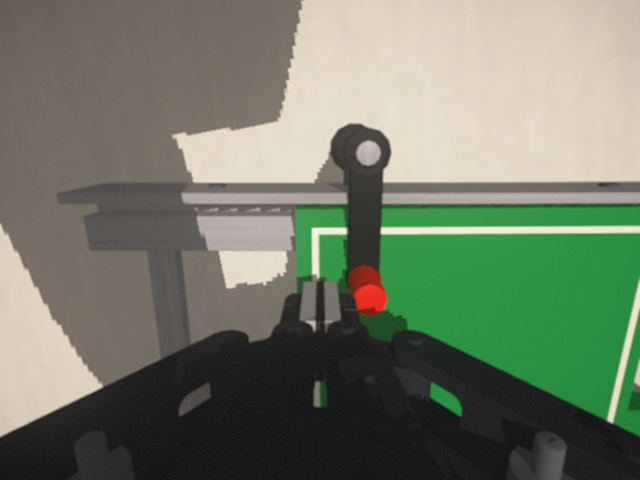

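Call:
arm_command:
  moves: [0, 0, -0.008, 0, 0, 0, 1, 0, 0, -0.012, 0, 0, 0, 1, -0.02, 0, 0, 0, 0, 0, 1, -0.03, 0, 0, 0, 0, 0, 1, -0.03, 0, 0, 0, 0, 0, 1, 0, 0.01, -0.03, 0, 0, 0, 1, 0, 0.01, -0.03, 0, 0, 0, 1, 0, 0.01, -0.03, 0, 0, 0, 1, 0, 0.01, -0.03, 0, 0, 0, 1, 0, 0, 0, 0, 0, 0, 1]

```text
clock: 8.75
eef_pos: [0.4302, -0.1532, 0.3386]
tool_rot: [-0.463, 0.536, 0.457, 0.537]
ft_force: [-0.8, 0.3, 0.2]
grip_width: 0.0002
```

```bash
python3 - <<'E'
from h import *
state()
for n in ["wrist","scene","top"]:
    im=bot.camera(n)[:,:,::-1]; cv2.imwrite(f"pics/{n}11.png",im)
    if n=="scene": cv2.imwrite("pics/scene11c.png",cv2.resize(im[130:330,220:420],None,fx=3,fy=3,interpolation=cv2.INTER_CUBIC))
    if n=="top": cv2.imwrite("pics/top11c.png",cv2.resize(im[170:320,240:420],None,fx=4,fy=4,interpolation=cv2.INTER_CUBIC))
E
```

```text
t 8.75 eef [ 0.4302 -0.1532  0.3386] tip stand [ -79.8 -194.   165.6] F [-0.8  0.3  0.2] F stand -0.9 0.2 w 0.0002
joints [-0.34  0.19 -0.23  1.14 -0.   -0.19]  tilt(deg)  0.44  jaw z in stand deg 88.5  y in stand 178.5
```

View pics/scene11c.png

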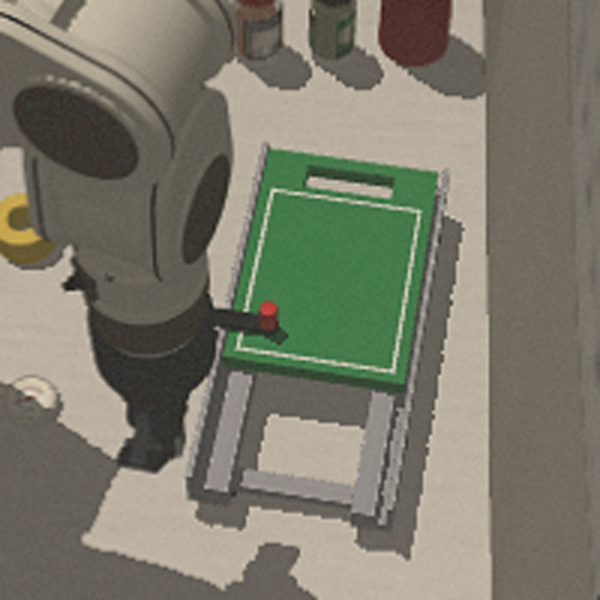

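View pics/top11c.png

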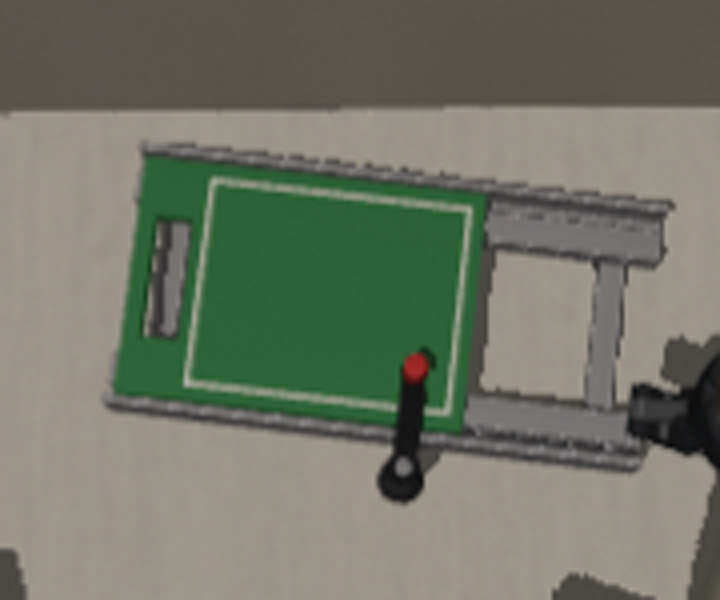

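View pics/wrist11.png

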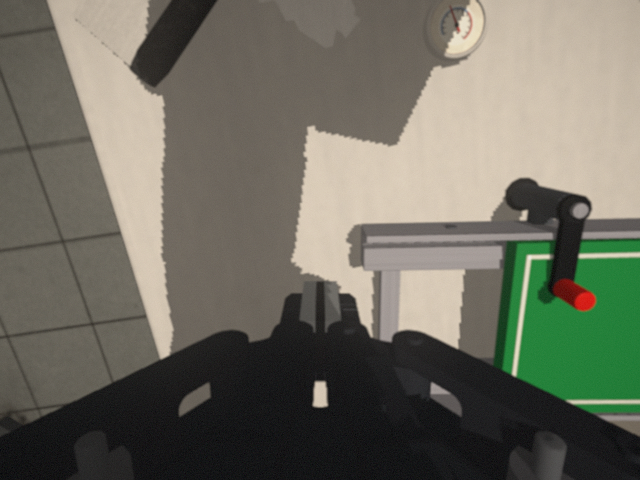

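Board down and level with the fences, keeper across. A last numeric check on the keeper angle and board pose, plus the bystanders.

```bash
python3 - <<'E'
from h import *
def T(x,y): return [240+(x+.5)/4-.5,170+(y+.5)/4-.5]
def S(x,y): return [220+(x+.5)/3-.5,130+(y+.5)/3-.5]
p=st(ray("top",[T(403,466)],.0785)[0]);k=st(ray("top",[T(416,362)],.09)[0]);print("top piv",p,"knob",k,np.arctan2(k[0]-p[0],p[1]-k[1]))
print("scene knob",st(ray("scene",[S(268,309)],.09)[0]))
c=[st(q) for q in ray("top",[T(462,432),T(113,392),T(143,152),T(488,195)],.06)];print(np.array(c).round(1),np.mean(c,0))
for n in("top","scene"):
    a=cv2.imread(f"pics/{n}0.png");b=cv2.imread(f"pics/{n}11.png")
    for im in(a,b):
        hsv=cv2.cvtColor(im,cv2.COLOR_BGR2HSV);r=cv2.inRange(hsv,(0,140,90),(8,255,255))|cv2.inRange(hsv,(172,140,90),(180,255,255))
        k_,l,s,cc=cv2.connectedComponentsWithStats(r);print(n,[tuple(x.round(1)) for x,y in zip(cc[1:],s[1:]) if y[4]>15])
E
```

```text
top piv [-95.4201 -26.8028  78.5   ] knob [-37.9798 -27.3404  90.    ] 1.5614374992512996
scene knob [-42.0484 -27.8097  90.    ]
[[-70.  -58.2  60. ]
 [-70.3 142.2  60. ]
 [ 72.  144.3  60. ]
 [ 69.8 -58.4  60. ]] [ 0.3868 42.4752 60.    ]
top [(np.float64(66.4), np.float64(104.4)), (np.float64(45.6), np.float64(171.7)), (np.float64(183.4), np.float64(206.9)), (np.float64(197.6), np.float64(274.0)), (np.float64(365.2), np.float64(287.8))]
top [(np.float64(66.5), np.float64(104.4)), (np.float64(45.5), np.float64(171.6)), (np.float64(183.2), np.float64(207.0)), (np.float64(343.4), np.float64(261.3)), (np.float64(197.6), np.float64(274.0))]
scene [(np.float64(360.9), np.float64(99.8)), (np.float64(350.9), np.float64(108.0)), (np.float64(305.2), np.float64(120.7)), (np.float64(281.1), np.float64(249.7))]
scene [(np.float64(360.8), np.float64(99.8)), (np.float64(351.5), np.float64(108.7)), (np.float64(305.2), np.float64(120.7)), (np.float64(309.0), np.float64(232.8))]
```

View pics/top11.png

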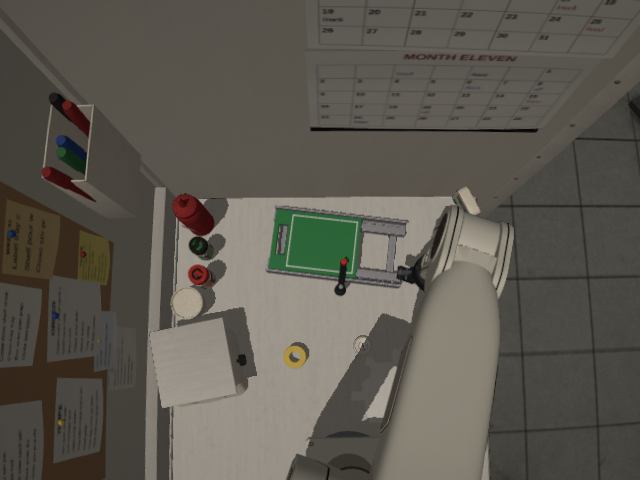

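```bash
python3 -c "
from workcell import bot
print(bot.job_done())"
```

```text
the job is handed in; nothing more can be done
None
```

I pushed the board home with shut fingertips at about 2.5–3.7 N until it dropped. Then I swept the red knob round with the keeper until it met its stop at about 9 N, backed the arm clear and handed the job in. The clock stood at about 9 s of the 48 s.

- **Board:** Cast at 60 mm height, the corners give about 140 by 200 mm, so it is down and flat. Its origin is at stand y of about 41–42 mm, within the 4 mm play. The push force fell from 3.6 N to 0.7 N at the drop. I did not push on to feel the notch wall.
- **Keeper:** The top camera gives 1.56 rad, and the arm is visibly square across the board. An earlier wrist view read 1.52–1.54 rad just before the final push, so I take it as fully closed.
- **Other things:** The squeeze bottle and red jar are within a pixel of where they started. The green jar, tub and timer look unmoved in the top view but I did not measure them.
- **Disagreements:** The knob's x differs by about 4 mm between the two fixed cameras. The pivot's y came out 2–3 mm off its nominal place.

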